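# Stand the oak picture frame on its easel leg

## Robot

A 6-joint arm with a two-finger parallel gripper is mounted at the origin on the work surface. World frame = base frame: x ahead of the robot, y to its left, z up, the work surface at z = 0. Lengths are in m, angles in degrees, forces in N, time in s.
With the tool pointing down it reaches from about 0.25 to 0.8 m from the base axis. Payload 8.5 kg.
Tool frame: the origin (TCP) lies midway between the tips of the shut fingers; the grasp point (between the pads) lies behind it (robot.grip_depth is the z of the grasp point in the tool frame, in m); z points along the fingers, y is the line along which they close (so a half turn about z gives the same grasp; the last joint's range is limited). The gripper opens to 85 mm and grips with 20 to 120 N. Pads are 22 mm wide; open, the fingers measure 114 mm over their backs; the gripper's body (76 mm by 85 mm) begins 54 mm behind the grasp point. The pads swing forward as they close: fully open they stand 13 mm farther back than shut.
Start: joints at [69.958, 13.648, -0.773, 75.585, 0, 90], TCP at [0.18, 0.493, 0.231] pointing down, gripper open.
Joint ranges: [-152.45, 152.45], [-59.26, 108.67], [-65.41, 83.53], [-104.44, 129.93], [-82.83, 76.93], [-180, 180]. Speed limits (degrees/s): [127.2, 127.2, 159.86, 180, 180, 180].

## Interface

Orientations are given as a 3x3 rotation matrix whose columns are the frame's x, y, z axes.
In Python, from workcell import robot gives the robot as it stands.
- The arm moves only by the tool step_arm, never from a script. Its argument "increments" is a list of rows, each a list of 3 entries, a list of its own where there are three numbers: the shift along the tool's x, y, z in mm, then the turn, a rotation vector about the tool's x, y, z in rad, then the closure, from -1 (fully open) to 1 (shut). A call has 1 to 20 rows; each row shifts and turns the commanded pose from where the row before left it, along the tool's axes as they then stand; what a row does not reach is not made up. A row lasts 1/12 s, in which the tool goes at most 41.7 mm and 7.16 degrees, less where a joint would pass 70% of its speed; a pose out of reach is approached as far as the arm can. A call with a gripper value outside its range is refused whole. The fingers move at their own pace and stop on an object; the grip force is fixed at half the most. Time passes only in rows, so rows that do not move let the fingers close. It gives the time, the measured TCP pose, the force, the opening and the grip force at its end, in the units of the state.
- robot.get_obs(): the state, without advancing time (a new reading comes with each control period).
- robot.grab_frame(name): name is "scene" or "top"; returns a dict with "pixels" (420x560x3 uint8, red, green, blue), "depth" (420x560 float32, m along the optical axis (not along the pixel's ray), 0 where there is no reading), "fx", "fy", "cx", "cy" (pixels), "k1" (the pictures are not rectified: a ray, as slopes to the right and down, at radius r is drawn at 1 + k1 r^2 times it, then the intrinsics apply), "R" (3x3) and "t" (3): a world point X has camera coordinates R X + t. Camera axes: x right, y down, z forward; pixel columns grow to the right and rows downward; lengths in m; the calibration is good to about 2 mm. A picture is of the moment at which its call begins.
- robot.close_job(): hands the job in; it is judged then, once.
The state is a dict: "time_s": time; "joint_pos": joint angles; "joint_vel": joint speeds; "tau": joint torques, N m; "eef_pos": TCP position; "orientation": TCP orientation; "ft_force": force on the tool from outside, world axes, zero at the start; "moment": the same for the moment, N m; "opening": finger opening in m; "gripper_force": force on a finger pad.
Only numpy, scipy, OpenCV 4.12 (cv2) and the standard library are available. Lean on these libraries where they do the work, as an engineer would, in place of code of your own. Each camera call takes 0.05 s, during which the arm holds its last target. There are 200 camera calls.

## Task

The small oak frame sits upright in its wooden cradle with its easel leg folded. While it is still in the cradle, swing the leg out by its red knob, past the point where the spring takes over, until it locks open; then lift the oak frame out and set it down, without dropping it, around the middle of the white mount board, where it stands by itself on its bottom edge and its leg. Leave the black frame alone in its cradle.

Things in the scene. Friction and masses are not known exactly. Their poses are not given: they have to be found in the camera images.
- oak_frame: Pale oak picture frame, 160 wide (y), 150 tall (z), 20 mm thick (x), 0.5 to 0.8 kg. Origin: middle of its underside; leg on its back, the +x face. Upright in a cradle whose end shoes hold it: floor 30 mm above the table, walls 45 mm up its sides, 1.75 mm play (it may lean 4 degrees); it lifts out. Pinch its top edge's middle from above, front to back; the hinge block behind reaches 117 mm up.
- red_knob (a point): Centre of the oak frame leg's red ball knob, 24 mm in diameter, on an 8 mm stem from the leg strip; free at both sides and above. In the frame's axes it is at x 77, y 0, z 58 mm with the leg folded, 86, 0, 78 at leg 0.3, and 95, 0, 99 with the leg locked open: an arc of 76 mm radius, out and up, about the leg's hinge axis.
- leg (a joint): Angle of the oak frame's leg: 0 folded, 0.6 rad locked open at its stop, foot and knob away from the back. Hinge axis along the frame's y at x 20, z 108 mm. The over-centre spring pushes to 0 below 0.3, to 0.6 above; starting takes 2 N at the knob. Foot: 18 mm below the frame's underside folded; open, 9 mm above it and 88 mm behind the back, so the frame stands leaning back 6 degrees.
- mount_board: White square mount board with a cream middle, 220 x 220 mm, 4 mm thick, lying fixed on the table. Origin: middle of its underside.
- black_frame: Bystander: a frame of the same shape and size with a black moulding, in a cradle of its own, with the same leg and red knob. Its top is 180 mm above the table. Origin and axes as for the oak frame.

How it is judged (in metres and radians):
On the way:
1. the oak frame's leg is locked open (beyond 0.54 rad) with the frame still in its cradle (value of joint leg above 0.54 rad and distance of oak_frame from where it was at the start of the episode below 0.025 m and angle between oak_frame's own z axis and vertical below 0.17 rad), for 0.2 s.
At the end, for the whole second after the job is handed in: The oak frame stands by itself at rest on the mount board, the middle of its underside within 60 mm of the board's middle, with its leg locked open (beyond 0.54 rad), leaning back 3 to 10 degrees on the leg; the black frame is upright in its cradle, within 25 mm of where it was (value of joint leg above 0.54 rad and horizontal distance between oak_frame and mount_board below 0.06 m and height (world z) of oak_frame below 0.015 m and angle between oak_frame's own z axis and vertical between 0.05 and 0.17 rad and contact force between oak_frame and mount_board above 1.5 N and linear speed of oak_frame below 0.02 m/s and distance of black_frame from where it was at the start of the episode below 0.025 m and angle between black_frame's own z axis and vertical below 0.17 rad); the robot touches nothing.
It fails at once if the black frame is knocked or pulled out of place (more than 25 mm) (distance of black_frame from where it was at the start of the episode above 0.025 m).
It fails at once if the oak frame is dropped: it falls free, touching nothing, with its underside more than 20 mm above the mount board (height (world z) of oak_frame above 0.024 m and horizontal distance between oak_frame and mount_board below 0.12 m and contact force between oak_frame and anything else below 0.05 N).
It also fails if it takes over 58 s, if anything falls off the work surface, if the arm or the gripper's body presses on something with over 40 N, if the wrist force passes 120 N, or if a joint passes its speed limit or range.

## Working session

There is one attempt and no reset: what is moved stays moved. The work goes in short steps, Python scripts to look and compute and a tool call to move; the robot and the scene stay as the last step left them, time stands still between calls to the robot, and variables do not carry over. Pictures are saved under pics/ and viewed, at most 10 in all, crops included, and the job is handed in when it is done.

Besides the shell and the picture viewer there is one more tool, called after "Emit:" by a JSON object that holds its "fn" and its "kwargs", one argument or row to a line. step_arm: Moves the arm, as the interface text tells. Its arguments: {"type":"object","properties":{"increments":{"type":"array","items":{"type":"array"}}},"required":["increments"]}

```bash
mkdir -p pics
python3 - <<'E'
from workcell import robot
import cv2,numpy as np
o=robot.get_obs();print(o,robot.grip_depth)
for n in("scene","top"):
    f=robot.grab_frame(n);cv2.imwrite(f"pics/{n}0.png",f["pixels"][:,:,::-1]);np.savez(f"{n}0.npz",**f)
    print(n,{k:f[k] for k in("fx","fy","cx","cy","k1","R","t")})
E
```

```text
{'time_s': 0.0, 'joint_pos': array([ 6.99598213e+01,  1.36836362e+01, -8.17875239e-01,  7.55839146e+01,
       -9.54688415e-04,  8.99999171e+01]), 'joint_vel': array([-0.0432489 , -0.00258766, -0.04172069, -0.02698628, -0.007262  ,
       -0.07270026]), 'tau': array([ 1.77704565e-03, -5.38773680e+01,  3.46439803e+01,  1.81874621e-02,
       -3.89077570e-05,  9.29343599e-06]), 'eef_pos': array([0.17976745, 0.49281652, 0.23064676]), 'orientation': array([[-9.39453052e-01,  3.42677280e-01, -4.95268777e-04],
       [ 3.42677638e-01,  9.39451999e-01, -1.40640058e-03],
       [-1.66602816e-05, -1.49096485e-03, -9.99998888e-01]]), 'ft_force': array([-0.39118968, -0.42241916,  0.2526479 ]), 'moment': array([ 0.00143436, -0.01222134,  0.00932549]), 'gripper_force': 0.0, 'opening': 0.08547500189880781} -0.0187
scene {'fx': 382.974744867232, 'fy': 382.974744867232, 'cx': 273.66021589680554, 'cy': 210.3134069753101, 'k1': -0.06663784544592062, 'R': array([[ 0.50935427,  0.86045747,  0.01308302],
       [ 0.55292127, -0.31558064, -0.77115947],
       [-0.65942119,  0.40002725, -0.63650758]]), 't': array([-0.27212734, -0.18943246,  1.11941451])}
top {'fx': 385.00713611382247, 'fy': 385.00713611382247, 'cx': 276.88777366051175, 'cy': 204.47162510729686, 'k1': 0.02791461973877498, 'R': array([[ 0.11285053, -0.99359316, -0.00611496],
       [-0.96858334, -0.10863318, -0.22370773],
       [ 0.22161018,  0.03116838, -0.97463709]]), 't': array([-0.04836894,  0.55042559,  0.91104229])}
```

View pics/scene0.png

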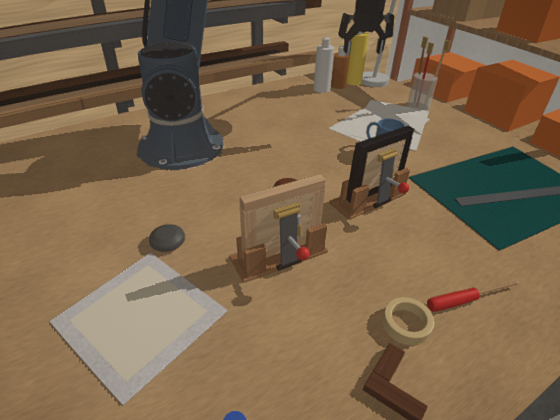

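View pics/top0.png

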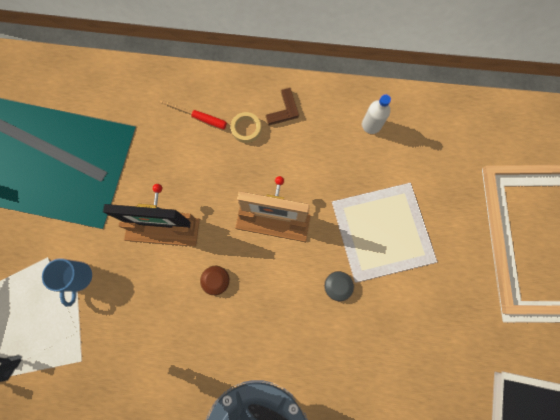

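The oak frame is in the middle: top rail about (238–308, 203) and knob (279,181) in top; knob (303,254) in scene. The black frame is to its left, with its knob at (157,188) in top. The board's middle is near (384,232) in top.

```bash
cat > h.py <<'E'
import numpy as np,cv2
def cloud(f):
    h,w=f["depth"].shape
    K=np.array([[f["fx"],0,f["cx"]],[0,f["fy"],f["cy"]],[0,0,1]],float)
    u,v=np.meshgrid(np.arange(w),np.arange(h))
    p=cv2.undistortPoints(np.stack([u,v],-1).reshape(-1,1,2).astype(float),K,np.array([float(f["k1"]),0,0,0])).reshape(h,w,2)
    d=f["depth"]; c=np.dstack([p[...,0]*d,p[...,1]*d,d])
    return (c-f["t"])@f["R"]   # R^T(c-t)
def project(f,X):
    K=np.array([[f["fx"],0,f["cx"]],[0,f["fy"],f["cy"]],[0,0,1]],float)
    return cv2.projectPoints(np.atleast_2d(X).astype(float),cv2.Rodrigues(f["R"])[0],f["t"],K,np.array([float(f["k1"]),0,0,0]))[0][:,0]
def rays(f,uv):
    K=np.array([[f["fx"],0,f["cx"]],[0,f["fy"],f["cy"]],[0,0,1]],float)
    p=cv2.undistortPoints(np.array(uv,float).reshape(-1,1,2),K,np.array([float(f["k1"]),0,0,0])).reshape(-1,2)
    d=np.c_[p,np.ones(len(p))]@f["R"]; return -f["R"].T@f["t"], d/np.linalg.norm(d,axis=1)[:,None]
def red(f):
    c=f["pixels"].astype(int); m=((c[...,0]>110)&(c[...,1]<60)&(c[...,2]<60)).astype(np.uint8)
    n,l,s,ce=cv2.connectedComponentsWithStats(m); return [(s[i,4],ce[i],l==i) for i in range(1,n) if s[i,4]>15]
E
python3 - <<'E'
from h import *
np.set_printoptions(precision=4,suppress=True)
F={n:dict(np.load(n+"0.npz")) for n in("scene","top")}
L={}
for n,f in F.items():
    P=cloud(f)
    for a,c,m in red(f):
        mm=m&(f["depth"]>0); print(n,a,c,np.median(P[mm],axis=0))
    b=(P[...,2]>0.165)&(P[...,2]<0.2)&(P[...,0]>.2)&(P[...,0]<.7)&(abs(P[...,1])<.4)&(f["depth"]>0)
    k,l,s,ce=cv2.connectedComponentsWithStats(b.astype(np.uint8))
    for i in range(1,k):
        if s[i,4]<80: continue
        q=P[l==i]; zt=np.percentile(q[:,2],90); t=q[q[:,2]>zt-.006]
        r=cv2.minAreaRect((t[:,:2]*1000).astype(np.float32)); print(n,"top",s[i],zt,r,cv2.boxPoints(r).tolist())
    c=f["pixels"].astype(int)
    w=(c.min(2)>150)&(abs(P[...,2]-.004)<.008)&(P[...,1]<0.05)&(P[...,0]>.2)&(P[...,0]<.7)&(P[...,1]>-.35)
    k,l,s,ce=cv2.connectedComponentsWithStats(cv2.morphologyEx(w.astype(np.uint8),cv2.MORPH_CLOSE,np.ones((5,5))))
    i=1+np.argmax(s[1:,4]); q=P[(l==i)&(f["depth"]>0)]; print(n,"board",s[i],cv2.minAreaRect((q[:,:2]*1000).astype(np.float32)),np.median(q[:,2]))
E
```

```text
scene 22 [492.9545  65.4091] [-0.0072  1.511   0.0074]
scene 17 [528.0588  81.8824] [0.2002 1.4628 0.0087]
scene 56 [403.875  186.7143] [0.5598 0.3074 0.095 ]
scene 113 [302.9115 252.9558] [0.6138 0.0099 0.094 ]
scene 511 [453.5245 299.0685] [0.789  0.2229 0.0223]
scene top [355 126  59  27 639] 0.18048837298372988 ((478.1313781738281, 309.0863037109375), (23.56543731689453, 160.19091796875), 1.4168819189071655) [[464.37176513671875, 388.8659362792969], [468.332763671875, 228.72398376464844], [491.8909912109375, 229.30667114257812], [487.92999267578125, 389.4486083984375]]
scene top [ 239  174   87   36 1152] 0.18005874150484769 ((532.1483154296875, 18.316574096679688), (159.9386749267578, 22.72162628173828), 85.88472747802734) [[515.077880859375, -60.63128662109375], [537.740966796875, -62.261871337890625], [549.21875, 97.26443481445312], [526.5556640625, 98.89501953125]]
scene board [ 117  289  110  115 1973] ((583.1911010742188, -250.37127685546875), (101.43525695800781, 216.7223663330078), 20.651033401489258) 0.0038528831741801873
top 276 [209.4638 119.4601] [0.7809 0.2278 0.0223
[... 186 characters left out ...]
5703), (159.411865234375, 20.613605499267578), 85.73340606689453) [[515.2116088867188, -58.221527099609375], [535.7681274414062, -59.755126953125], [547.6279907226562, 99.21495056152344], [527.0714721679688, 100.74855041503906]]
top top [102 204  75  16 723] 0.18110258869197587 ((477.89349365234375, 311.17999267578125), (20.828723907470703, 161.55345153808594), 1.627148985862732) [[465.1896667480469, 391.62841796875], [469.7770080566406, 230.14012145996094], [490.5973205566406, 230.7315673828125], [486.0099792480469, 392.2198486328125]]
top board [ 332  183   84   98 5627] ((527.294189453125, -269.8291015625), (219.87545776367188, 221.86264038085938), 20.35546112060547) 0.0035514848948180653
```

```bash
cat >> h.py <<'E'
def tri(fs,uvs):
    A=np.zeros((3,3));b=np.zeros(3)
    for f,uv in zip(fs,uvs):
        o,d=rays(f,[uv]);M=np.eye(3)-np.outer(d[0],d[0]);A+=M;b+=M@o
    return np.linalg.solve(A,b)
def delta(o,p,R):
    "tool-frame shift in mm and rotvec (tool) to reach p,R; world shift after turning: use Rt"
    Rc=o["orientation"]; return 1e3*Rc.T@(p-o["eef_pos"]), cv2.Rodrigues(Rc.T@R)[0].ravel(), 1e3*R.T@(p-o["eef_pos"])
def pose(yaw,tilt):
    "frame axes -> tool with y along frame y, x = -frame x, tilted about tool y"
    c,s=np.cos(yaw),np.sin(yaw); X=np.array([c,s,0]);Y=np.array([-s,c,0])
    return np.c_[-X,Y,[0,0,-1]]@cv2.Rodrigues(np.array([0,tilt,0.]))[0]
E
python3 - <<'E'
from h import *
from workcell import robot
np.set_printoptions(precision=4,suppress=True)
s,t=[dict(np.load(n+"0.npz")) for n in("scene","top")]
k=tri([s,t],[(302.9,253),(279.6,180.5)]);print("knob",k, project(s,k),project(t,k))
print("board in pics",project(s,[.527,-.270,.004]),project(t,[.527,-.270,.004]))
R=pose(-.0745,.3); g=np.array([0,0,-.0187])
o=robot.get_obs(); print(R); p=k-R@g; print("target tcp",p)
for h in(.12,0): print(h,delta(o,p-R[:,2]*h,R))
E
```

```text
knob [0.6084 0.0135 0.0884] [[302.6104 253.0412]] [[279.4333 180.3815]]
board in pics [[138.8792 315.456 ]] [[383.0329 230.4687]]
[[-0.9527  0.0744 -0.2947]
 [ 0.0711  0.9972  0.022 ]
 [ 0.2955  0.     -0.9553]]
target tcp [0.6029 0.0139 0.0705]
0.12 (array([-595.726 , -295.1928,   46.0087]), array([ 0.04  ,  0.2979, -0.2735]), array([-484.4612, -446.1079, -102.1281]))
0 (array([-561.5966, -304.6829,  160.6609]), array([ 0.04  ,  0.2979, -0.2735]), array([-484.4612, -446.1079,   17.8719]))
```

Emit:
{"fn": "step_arm", "kwargs": {
  "increments": [
    [[0,0,0],[0.01,0.0745,-0.0684],-1],
    [[0,0,0],[0.01,0.0745,-0.0684],-1],
    [[0,0,0],[0.01,0.0745,-0.0684],-1],
    [[0,0,0],[0.01,0.0745,-0.0684],-1],
    [[0,0,-20],[0,0,0],-1],
    [[0,0,-30],[0,0,0],-1],
    [[0,0,-30],[0,0,0],-1],
    [[0,0,-30],[0,0,0],-1],
    [[0,0,-30],[0,0,0],-1],
    [[0,0,-30],[0,0,0],-1],
    [[0,0,-20],[0,0,0],-1],
    [[-20,-18,0],[0,0,0],-1],
    [[-20,-18,0],[0,0,0],-1],
    [[-20,-18,0],[0,0,0],-1],
    [[-20,-18,0],[0,0,0],-1],
    [[-20,-18,0],[0,0,0],-1],
    [[-20,-18,0],[0,0,0],-1],
    [[-20,-18,0],[0,0,0],-1],
    [[-20,-18,0],[0,0,0],-1],
    [[-20,-18,0],[0,0,0],-1]
  ]
}}

```text
time_s: 1.77
eef_pos: [0.396, 0.3134, 0.3589]
orientation: [[-0.953, 0.074, -0.295], [0.071, 0.997, 0.023], [0.296, 0.001, -0.955]]
ft_force: [0.2, 0.4, 0.2]
opening: 0.0856
gripper_force: 0.0
```

Emit:
{"fn": "step_arm", "kwargs": {
  "increments": [
    [[-20,-18,0],[0,0,0],-1],
    [[-20,-18,0],[0,0,0],-1],
    [[-20,-18,0],[0,0,0],-1],
    [[-20,-18,0],[0,0,0],-1],
    [[-20,-18,0],[0,0,0],-1],
    [[-20,-18,0],[0,0,0],-1],
    [[-20,-18,0],[0,0,0],-1],
    [[-20,-18,0],[0,0,0],-1],
    [[-20,-18,0],[0,0,0],-1],
    [[-20,-18,0],[0,0,0],-1],
    [[-20,-18,0],[0,0,0],-1],
    [[-20,-18,0],[0,0,0],-1],
    [[-20,-18,0],[0,0,0],-1],
    [[-20,-18,0],[0,0,0],-1],
    [[-4,-14,0],[0,0,0],-1],
    [[0,0,0],[0,0,0],-1],
    [[0,0,0],[0,0,0],-1]
  ]
}}

```text
time_s: 3.18
eef_pos: [0.6459, 0.0287, 0.2748]
orientation: [[-0.952, 0.076, -0.295], [0.072, 0.997, 0.024], [0.296, 0.001, -0.955]]
ft_force: [-0.4, 0.0, 0.3]
opening: 0.0855
gripper_force: 0.0
```

```bash
cat > d.py <<'E'
import sys
from h import *
from workcell import robot
np.set_printoptions(precision=4,suppress=True)
def go(g,yaw,tilt,back=0):
    R=pose(yaw,tilt);o=robot.get_obs();p=np.array(g)-R@[0,0,-.0187]-R[:,2]*back
    a,b,c=delta(o,p,R);print("t",o["time_s"],"turn",b,"shift after turn",c,"F",o["ft_force"],"open",o["opening"],"grip",o["gripper_force"],"tcp",o["eef_pos"])
if __name__=="__main__": go(eval(sys.argv[1]),*map(float,sys.argv[2:]))
E
python3 d.py [.6084,.0135,.0884] -.0745 .3 0
```

```text
t 3.1833 turn [ 0.0017 -0.0009 -0.0008] shift after turn [-20.393  -17.9078 207.4854] F [-0.3538  0.0173  0.344 ] open 0.0855014493194529 grip 0.0 tcp [0.6459 0.0287 0.2748]
```

Emit:
{"fn": "step_arm", "kwargs": {
  "increments": [
    [[-10,-9,10],[0,0,0],-1],
    [[-10,-9,20],[0,0,0],-1],
    [[0,0,20],[0,0,0],-1],
    [[0,0,20],[0,0,0],-1],
    [[0,0,20],[0,0,0],-1],
    [[0,0,20],[0,0,0],-1],
    [[0,0,10],[0,0,0],-1],
    [[0,0,0],[0,0,0],-1],
    [[0,0,0],[0,0,0],-1]
  ]
}}

```text
time_s: 3.93
eef_pos: [0.628, 0.0131, 0.1549]
orientation: [[-0.953, 0.073, -0.295], [0.07, 0.997, 0.023], [0.296, 0.001, -0.955]]
ft_force: [-0.1, -0.2, 0.8]
opening: 0.0856
gripper_force: 0.0
```

```bash
python3 d.py [.6084,.0135,.0884] -.0745 .3 0
python3 - <<'E'
from h import *
from workcell import robot
f=robot.grab_frame("scene");cv2.imwrite("pics/s1.png",cv2.resize(f["pixels"][110:310,200:420,::-1],None,fx=2.5,fy=2.5))
E
```

```text
t 3.9333 turn [ 0.0008 -0.0001  0.0015] shift after turn [-0.9957 -1.0932 88.0075] F [-0.0687 -0.1526  0.793 ] open 0.08558674785717636 grip 0.0 tcp [0.628  0.0131 0.1549]
```

View pics/s1.png

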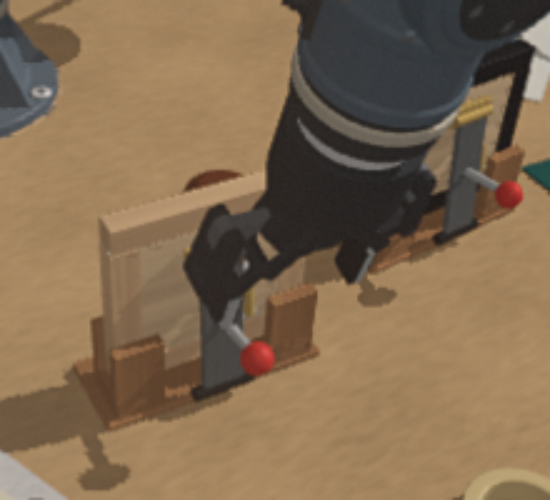

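The gripper is above the knob (crop 257,358), with a finger on each side of it. Descending.

Emit:
{"fn": "step_arm", "kwargs": {
  "increments": [
    [[-1,-1,10],[0,0,0],-0.4],
    [[0,0,15],[0,0,0],-0.4],
    [[0,0,15],[0,0,0],-0.4],
    [[0,0,15],[0,0,0],-0.4],
    [[0,0,15],[0,0,0],-0.4],
    [[0,0,10],[0,0,0],-0.4],
    [[0,0,8],[0,0,0],-0.4],
    [[0,0,0],[0,0,0],-0.4],
    [[0,0,0],[0,0,0],-0.4]
  ]
}}

```text
time_s: 4.73
eef_pos: [0.6038, 0.0136, 0.0708]
orientation: [[-0.953, 0.074, -0.294], [0.07, 0.997, 0.023], [0.295, 0.001, -0.956]]
ft_force: [1.2, -0.3, 0.5]
opening: 0.0599
gripper_force: 0.0
```

```bash
python3 d.py [.6084,.0135,.0884] -.0745 .3 0
```

```text
t 4.7333 turn [0.0011 0.0007 0.0006] shift after turn [0.8427 0.2068 0.4865] F [ 1.2062 -0.2676  0.4752] open 0.05986866019247266 grip 0.0 tcp [0.6038 0.0136 0.0708]
```

Emit:
{"fn": "step_arm", "kwargs": {
  "increments": [
    [[0,0,1],[0,0,0],0],
    [[0,0,1],[0,0,0],0.2],
    [[0,0,0],[0,0,0],0.6],
    [[0,0,0],[0,0,0],1],
    [[0,0,0],[0,0,0],1],
    [[0,0,0],[0,0,0],1],
    [[0,0,0],[0,0,0],1],
    [[0,0,0],[0,0,0],1]
  ]
}}

```text
time_s: 5.4
eef_pos: [0.6035, 0.0137, 0.0687]
orientation: [[-0.953, 0.074, -0.293], [0.071, 0.997, 0.023], [0.294, 0.001, -0.956]]
ft_force: [3.3, 0.8, 3.3]
opening: 0.0212
gripper_force: 58.5
```

```bash
python3 d.py [.6084,.0135,.0884] -.0745 .3 0;python3 - <<'E'
import numpy as np
from h import pose
R=pose(-.0745,.3);R0=pose(-.0745,0)
# knob arc in frame x,z ; shift in tool axes (tool x=-frame x)
a0=np.arctan2(-50,57)
k=lambda q:np.array([76*np.cos(a0+q),0,76*np.sin(a0+q)])
q=np.linspace(0,.62,13);w=np.array([k(x) for x in q]);d=np.diff(w,axis=0);F=np.c_[-R0[:,0],R0[:,1],-R0[:,2]]
print(w-w[0]);print((d@F.T)@R)
E
```

```text
t 5.4 turn [0.0013 0.0016 0.0005] shift after turn [ 1.168   0.2005 -1.5499] F [3.2984 0.781  3.2511] open 0.021165162772598566 grip 58.49126994609833 tcp [0.6035 0.0137 0.0687]
[[ 0.          0.          0.        ]
 [ 2.51199997  0.          3.01747206]
 [ 4.86481449  0.          6.16064646]
 [ 7.05216425  0.          9.42113453]
 [ 9.06821155  0.         12.79023453]
 [10.90757585  0.         16.25895481]
 [12.56534816  0.         19.8180379 ]
 [14.03710415  0.         23.45798512]
 [15.3189159   0.         27.16908201]
 [16.40736246  0.         30.94142419]
 [17.29953893  0.         34.76494386]
 [17.99306422  0.         38.6294366 ]
 [18.48608742  0.         42.52458866]]
[[-1.50808126e+00  5.48731622e-18 -3.62504791e+00]
 [-1.31885802e+00 -9.60344737e-18 -3.69809343e+00]
 [-1.12611493e+00 -2.74011152e-17 -3.76126928e+00]
 [-9.30366420e-01  1.84198852e-17 -3.81440687e+00]
 [-7.32134896e-01  2.34738789e-18 -3.85736438e+00]
 [-5.31949414e-01  5.01484174e-18 -3.89002716e+00]
 [-3.30344239e-01  2.85330020e-18 -3.91230803e+00]
 [-1.27857424e-01  3.54054823e-19 -3.92414754e+00]
 [ 7.49706237e-02 -9.55941108e-18 -3.92551409e+00]
 [ 2.77598586e-01  2.66891682e-18 -3.91640403e+00]
 [ 4.79485679e-01 -3.21528400e-18 -3.89684166e+00]
 [ 6.80093096e-01  2.47737418e-19 -3.86687921e+00]]
```

Emit:
{"fn": "step_arm", "kwargs": {
  "increments": [
    [[-1.5,0,-3.6],[0,0,0],1],
    [[-1.3,0,-3.7],[0,0,0],1],
    [[-1.1,0,-3.8],[0,0,0],1],
    [[-0.9,0,-3.8],[0,0,0],1],
    [[0,0,0],[0,0,0],1]
  ]
}}

```text
time_s: 5.82
eef_pos: [0.6123, 0.0128, 0.0815]
orientation: [[-0.953, 0.074, -0.294], [0.071, 0.997, 0.023], [0.295, 0.001, -0.955]]
ft_force: [-1.4, -0.4, -4.3]
opening: 0.0211
gripper_force: 58.7
```

Emit:
{"fn": "step_arm", "kwargs": {
  "increments": [
    [[-0.7,0,-3.9],[0,0,0],1],
    [[-0.5,0,-3.9],[0,0,0],1],
    [[-0.3,0,-3.9],[0,0,0],1],
    [[-0.1,0,-3.9],[0,0,0],1],
    [[0,0,0],[0,0,0],1]
  ]
}}

```text
time_s: 6.23
eef_pos: [0.6188, 0.0123, 0.0967]
orientation: [[-0.953, 0.074, -0.293], [0.071, 0.997, 0.023], [0.294, 0.001, -0.956]]
ft_force: [-0.3, -0.4, -2.8]
opening: 0.021
gripper_force: 58.7
```

Emit:
{"fn": "step_arm", "kwargs": {
  "increments": [
    [[0.1,0,-3.9],[0,0,0],1],
    [[0.3,0,-3.9],[0,0,0],1],
    [[0.5,0,-3.9],[0,0,0],1],
    [[0.4,0,-2],[0,0,0],1],
    [[0,0,0],[0,0,0],1],
    [[0,0,0],[0,0,0],1]
  ]
}}

```text
time_s: 6.73
eef_pos: [0.6209, 0.0122, 0.1094]
orientation: [[-0.953, 0.074, -0.294], [0.071, 0.997, 0.023], [0.295, 0.001, -0.956]]
ft_force: [0.1, -0.2, -2.5]
opening: 0.0208
gripper_force: 58.7
```

Run:
```python
from h import *
from workcell import robot
f=robot.grab_frame("scene");cv2.imwrite("pics/s2.png",cv2.resize(f["pixels"][110:310,200:420,::-1],None,fx=2.5,fy=2.5))
print(robot.get_obs()["ft_force"])
```

```text
[ 0.18804375 -0.06134838 -1.51884487]
```

View pics/s2.png

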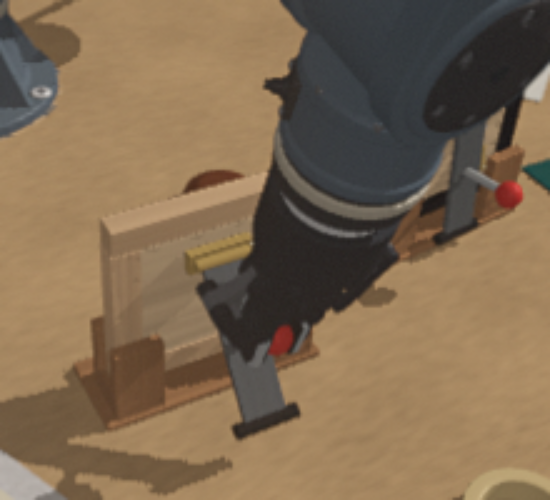

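The leg is swung out (foot at crop 265,420) and the frame is still in its cradle. I'll release and back off.

Emit:
{"fn": "step_arm", "kwargs": {
  "increments": [
    [[0,0,0],[0,0,0],0],
    [[0,0,0],[0,0,0],-0.5],
    [[0,0,0],[0,0,0],-0.5],
    [[0,0,0],[0,0,0],-0.5],
    [[0,0,-15],[0,0,0],-0.6],
    [[0,0,-25],[0,0,0],-0.6],
    [[0,0,-25],[0,0,0],-0.6],
    [[0,0,-25],[0,0,0],-0.6],
    [[0,0,-25],[0,0,0],-0.6],
    [[0,0,-25],[0,0,0],-0.6],
    [[0,0,-20],[0,0,0],-0.6],
    [[0,0,0],[0,0,0],-0.6]
  ]
}}

```text
time_s: 7.78
eef_pos: [0.6693, 0.0085, 0.2655]
orientation: [[-0.954, 0.074, -0.289], [0.071, 0.997, 0.023], [0.29, 0.002, -0.957]]
ft_force: [-1.0, -0.1, 0.2]
opening: 0.0679
gripper_force: 0.0
```

Run:
```python
from h import *
from workcell import robot
np.set_printoptions(precision=4,suppress=True)
s=robot.grab_frame("scene");t=robot.grab_frame("top")
cv2.imwrite("pics/t3.png",np.hstack([cv2.resize(f["pixels"][a:a+200,b:b+200,::-1],None,fx=2,fy=2) for f,a,b in((s,130,200),(t,100,170))]))
rs=[(a,c) for a,c,m in red(s)];rt=[(a,c) for a,c,m in red(t)];print(rs,rt)
for f in(s,t):
    P=cloud(f);b=(P[...,2]>0.170)&(P[...,2]<0.19)&(abs(P[...,0]-.535)<.045)&(abs(P[...,1]-.02)<.1)&(f["depth"]>0)
    print(cv2.minAreaRect((P[b][:,:2]*1000).astype(np.float32)),np.percentile(P[b][:,2],90))
Y=np.array([.0745,.997,0]);X=np.array([.997,-.0745,0]);o=np.array([.5318,.0194,.03])
print("knob expected",o+.095*X+[0,0,.099])
```

```text
[(np.int32(32), array([507.1875,   9.125 ])), (np.int32(33), array([512.6667,   3.9697])), (np.int32(17), array([515.6471,   8.5882])), (np.int32(28), array([524.6786,  10.9643])), (np.int32(22), array([532.8636,  17.8182])), (np.int32(73), array([403.1644, 187.4932])), (np.int32(129), array([309.1938, 244.1783])), (np.int32(474), array([453.0886, 300.0485]))] [(np.int32(222), array([207.018 , 118.5991]))]
((533.8860473632812, 17.729751586914062), (159.95668029785156, 22.178709030151367), 85.74668884277344) 0.18012183883619165Traceback (most recent call last):
  File "<stdin>", line 9, in <module>
    return _quantile_unchecked(
        a, q, axis, out, overwrite_input, method, keepdims, weights)
    return _ureduce(a,
                    func=_quantile_ureduce_func,
    ...<5 lines>...
                    overwrite_input=overwrite_input,
                    method=method)
    r = func(a, **kwargs)
    result = _quantile(arr,
                       quantiles=q,
    ...<2 lines>...
                       out=out,
                       weights=wgt)
    slices_having_nans = np.isnan(arr[-1, ...])
                                  ~~~^^^^^^^^^
IndexError: index -1 is out of bounds for axis 0 with size 0
```

View pics/t3.png

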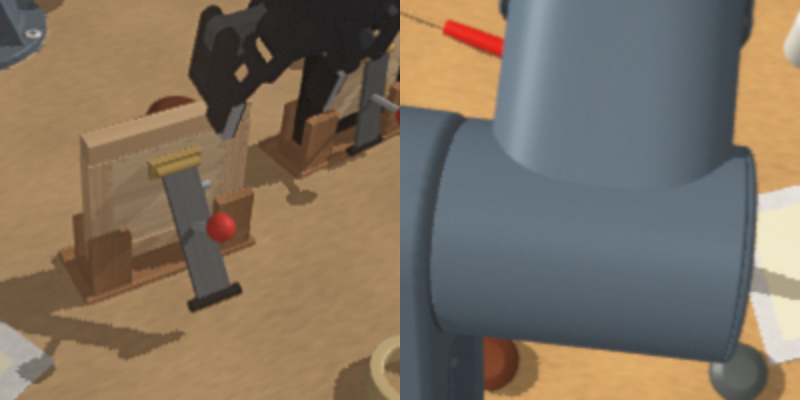

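The leg stands open by itself, with its foot at crop (215,297) in the left half. Now I'll get the grasp numbers for the top edge.

Run:
```python
from h import *
from workcell import robot
np.set_printoptions(precision=4,suppress=True)
o=robot.get_obs();print(o["joint_pos"],o["eef_pos"])
for s in(1,-1):
    R=pose(-.0745,0)@cv2.Rodrigues(np.array([0,0,s*np.pi/2]))[0]
    p=np.array([.533,.019,.171])-R@[0,0,-.0187]
    print(s,R,p,delta(o,p,R),delta(o,p,pose(-.0745,0)))
```

```text
[  0.1137  46.3981  57.0689 117.7206   1.357    4.1547] [0.6685 0.0086 0.2619]
1 [[ 0.0744  0.9972  0.    ]
 [ 0.9972 -0.0744  0.    ]
 [ 0.      0.     -1.    ]] [0.533  0.019  0.1523] (array([ 97.6927,   0.1756, 144.6837]), array([-0.2333, -0.2353,  1.5585]), array([   0.2925, -135.9208,  109.5569])) (array([ 97.6927,   0.1756, 144.6837]), array([ 0.0013, -0.2985,  0.0004]), array([135.9208,   0.2925, 109.5569]))
-1 [[-0.0744 -0.9972  0.    ]
 [-0.9972  0.0744  0.    ]
 [ 0.      0.     -1.    ]] [0.533  0.019  0.1523] (array([ 97.6927,   0.1756, 144.6837]), array([ 0.2353, -0.2332, -1.5577]), array([ -0.2925, 135.9208, 109.5569])) (array([ 97.6927,   0.1756, 144.6837]), array([ 0.0013, -0.2985,  0.0004]), array([135.9208,   0.2925, 109.5569]))
```

Emit:
{"fn": "step_arm", "kwargs": {
  "increments": [
    [[0,0,-20],[0,-0.0995,0],-0.6],
    [[0,0,-20],[0,-0.0995,0],-0.6],
    [[0,0,0],[0,-0.0995,0],-0.6],
    [[0,0,0],[0,0,0.1122],-0.6],
    [[0,0,0],[0,0,0.1122],-0.6],
    [[0,0,0],[0,0,0.1122],-0.6],
    [[0,0,0],[0,0,0.1122],-0.6],
    [[0,0,0],[0,0,0.1122],-0.6],
    [[0,0,0],[0,0,0.1122],-0.6],
    [[0,0,0],[0,0,0.1122],-0.6],
    [[0,0,0],[0,0,0.1122],-0.6],
    [[0,0,0],[0,0,0.1122],-0.6],
    [[0,0,0],[0,0,0.1122],-0.6],
    [[0,0,0],[0,0,0.1122],-0.6],
    [[0,0,0],[0,0,0.1122],-0.6],
    [[0,0,0],[0,0,0.1122],-0.6],
    [[0,0,0],[0,0,0.1122],-0.6],
    [[0,0,0],[0,0,0],-0.6]
  ]
}}

```text
time_s: 9.38
eef_pos: [0.677, 0.0078, 0.2993]
orientation: [[0.079, 0.997, -0.012], [0.997, -0.079, 0.002], [0.001, -0.012, -1.0]]
ft_force: [0.4, 0.3, -0.6]
opening: 0.0683
gripper_force: 0.0
```

Emit:
{"fn": "step_arm", "kwargs": {
  "increments": [
    [[0,-15,0],[0,0,0],-0.6],
    [[0,-25,0],[0,0,0],-0.6],
    [[0,-25,0],[0,0,0],-0.6],
    [[0,-25,0],[0,0,0],-0.6],
    [[0,-25,0],[0,0,0],-0.6],
    [[0,-20,0],[0,0,0],-0.6],
    [[0,0,0],[0,0,0],-0.6],
    [[0,0,0],[0,0,0],-0.6]
  ]
}}

```text
time_s: 10.05
eef_pos: [0.5421, 0.0179, 0.3022]
orientation: [[0.071, 0.997, -0.01], [0.997, -0.071, 0.002], [0.001, -0.01, -1.0]]
ft_force: [0.9, -0.4, 0.1]
opening: 0.0683
gripper_force: 0.0
```

```bash
cat > e.py <<'E'
import sys
from h import *
from workcell import robot
np.set_printoptions(precision=4,suppress=True)
R=pose(-.0745,0)@cv2.Rodrigues(np.array([0,0,np.pi/2]))[0]
R=R@cv2.Rodrigues(np.array([float(sys.argv[2]),0,0]))[0]
p=np.array(eval(sys.argv[1]))-R@[0,0,-.0187];o=robot.get_obs()
print(p,delta(o,p,R),o["ft_force"],o["opening"],o["gripper_force"],o["joint_pos"])
E
python3 e.py [.533,.019,.171] 0
```

```text
[0.533  0.019  0.1523] (array([  0.3115,  -7.711 , 149.9373]), array([-0.0099, -0.0012,  0.0035]), array([  0.4565,  -9.1989, 149.853 ])) [ 0.8608 -0.3631  0.1357] 0.06829077337417701 0.0 [ 1.8157 15.17   11.585  86.9732  0.1257 95.8805]
```

Emit:
{"fn": "step_arm", "kwargs": {
  "increments": [
    [[0,0,0],[-0.01,-0.001,0.003],-0.6],
    [[0,-5,10],[0,0,0],-0.6],
    [[0.5,-4,20],[0,0,0],-0.6],
    [[0,0,25],[0,0,0],-0.6],
    [[0,0,25],[0,0,0],-0.6],
    [[0,0,25],[0,0,0],-0.6],
    [[0,0,20],[0,0,0],-0.6],
    [[0,0,10],[0,0,0],-0.6],
    [[0,0,0],[0,0,0],-0.6],
    [[0,0,0],[0,0,0],-0.6]
  ]
}}

```text
time_s: 10.88
eef_pos: [0.5348, 0.019, 0.167]
orientation: [[0.077, 0.997, -0.001], [0.997, -0.077, 0.0], [0.0, -0.001, -1.0]]
ft_force: [0.3, 0.7, 1.0]
opening: 0.0684
gripper_force: 0.0
```

```bash
python3 e.py [.533,.019,.171] 0
```

```text
[0.533  0.019  0.1523] (array([-0.1146, -1.7371, 14.7324]), array([-0.0007, -0.    , -0.0023]), array([-0.1101, -1.7472, 14.7313])) [0.2675 0.687  0.9562] 0.06840628292645937 0.0 [ 2.0293 16.3264 -6.6725 67.039   0.006  96.4303]
```

Emit:
{"fn": "step_arm", "kwargs": {
  "increments": [
    [[0,-1.5,8],[0,0,0],-0.4],
    [[0,0,7],[0,0,0],-0.2],
    [[0,0,0],[0,0,0],0],
    [[0,0,0],[0,0,0],0.2],
    [[0,0,0],[0,0,0],0.3],
    [[0,0,0],[0,0,0],0.4],
    [[0,0,0],[0,0,0],0.5],
    [[0,0,0],[0,0,0],0.7],
    [[0,0,0],[0,0,0],1],
    [[0,0,0],[0,0,0],1],
    [[0,0,0],[0,0,0],1],
    [[0,0,0],[0,0,0],1]
  ]
}}

```text
time_s: 11.88
eef_pos: [0.5334, 0.0191, 0.1526]
orientation: [[0.077, 0.997, 0.001], [0.997, -0.077, 0.0], [0.0, 0.001, -1.0]]
ft_force: [0.8, -0.6, 5.2]
opening: 0.0191
gripper_force: 60.3
```

Grip is good: 19 mm opening at 60 N. Lift slowly.

Emit:
{"fn": "step_arm", "kwargs": {
  "increments": [
    [[0,0,-3],[0,0,0],1],
    [[0,0,-5],[0,0,0],1],
    [[0,0,-7],[0,0,0],1],
    [[0,0,-8],[0,0,0],1],
    [[0,0,-8],[0,0,0],1],
    [[0,0,-8],[0,0,0],1],
    [[0,0,-8],[0,0,0],1],
    [[0,0,-8],[0,0,0],1],
    [[0,0,-8],[0,0,0],1],
    [[0,0,-8],[0,0,0],1],
    [[0,0,-8],[0,0,0],1],
    [[0,0,-8],[0,0,0],1],
    [[0,0,-6],[0,0,0],1],
    [[0,0,0],[0,0,0],1],
    [[0,0,0],[0,0,0],1]
  ]
}}

```text
time_s: 13.13
eef_pos: [0.5331, 0.0191, 0.2453]
orientation: [[0.077, 0.997, 0.0], [0.997, -0.077, 0.0], [0.0, 0.0, -1.0]]
ft_force: [-0.0, 1.1, -6.9]
opening: 0.0186
gripper_force: 59.0
```

Run:
```python
from h import *
from workcell import robot
f=robot.grab_frame("scene");cv2.imwrite("pics/s4.png",cv2.resize(f["pixels"][60:310,150:420,::-1],None,fx=2.2,fy=2.2));print(robot.get_obs())
```

```text
{'time_s': 13.1833, 'joint_pos': array([2.04838260e+00, 1.42429962e+01, 2.02552511e+00, 7.78033632e+01,
       9.65727142e-03, 9.64750871e+01]), 'joint_vel': array([ 0.02506486,  0.25127484, -0.52272951, -0.09640079,  0.05878868,
        0.01439815]), 'tau': array([ 7.20473963e-04, -5.90281105e+01,  3.80432153e+01, -3.77796718e-02,
       -7.38422368e-04, -3.81471341e-05]), 'eef_pos': array([0.53284287, 0.01910954, 0.24489385]), 'orientation': array([[ 7.71837811e-02,  9.97016814e-01, -3.69419280e-04],
       [ 9.97016874e-01, -7.71837282e-02,  1.55446209e-04],
       [ 1.26469327e-04, -3.80315182e-04, -9.99999920e-01]]), 'ft_force': array([ 0.62718561,  0.13875273, -6.52905382]), 'moment': array([-0.00074983,  0.07081141,  0.03087207]), 'gripper_force': 58.95469129085541, 'opening': 0.019333173304946473}
```

View pics/s4.png

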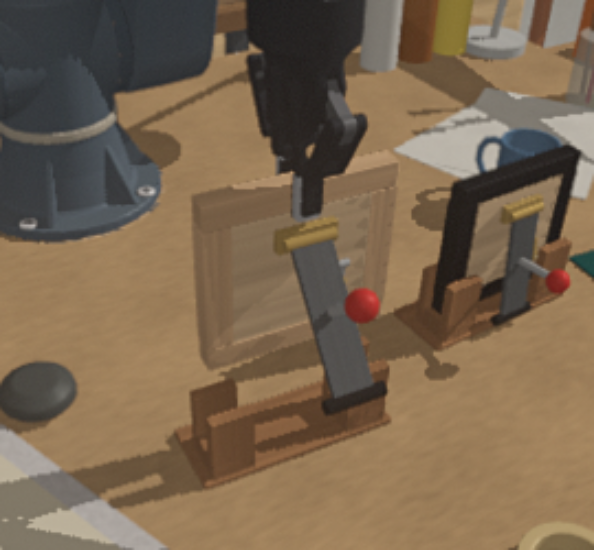

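The frame is out of the cradle and held level with its leg locked open; the black frame is untouched. Carry it across to the board.

Emit:
{"fn": "step_arm", "kwargs": {
  "increments": [
    [[-5,0,0],[0,0,0],1],
    [[-10,0,0],[0,0,0],1],
    [[-15,0,0],[0,0,0],1],
    [[-20,0,0],[0,0,0],1],
    [[-20,0,0],[0,0,0],1],
    [[-20,0,0],[0,0,0],1],
    [[-20,0,0],[0,0,0],1],
    [[-20,0,0],[0,0,0],1],
    [[-20,0,0],[0,0,0],1],
    [[-20,0,0],[0,0,0],1],
    [[-20,0,0],[0,0,0],1],
    [[-20,0,0],[0,0,0],1],
    [[-20,0,0],[0,0,0],1],
    [[-20,0,0],[0,0,0],1],
    [[-15,-1,0],[0,0,0],1],
    [[-12,-1,0],[0,0,0],1],
    [[-8,0,0],[0,0,0],1],
    [[-4,0,0],[0,0,0],1],
    [[0,0,0],[0,0,0],1],
    [[0,0,0],[0,0,0],1]
  ]
}}

```text
time_s: 14.85
eef_pos: [0.5086, -0.2686, 0.245]
orientation: [[0.077, 0.997, -0.0], [0.997, -0.077, 0.001], [0.001, -0.0, -1.0]]
ft_force: [-0.2, 0.5, -6.8]
opening: 0.0192
gripper_force: 58.9
```

Emit:
{"fn": "step_arm", "kwargs": {
  "increments": [
    [[0,0,0],[0.025,0,0],1],
    [[0,0,0],[0.05,0,0],1],
    [[0,0,0],[0.025,0,0],1],
    [[0,0,0],[0,0,0],1],
    [[0,0,0],[0,0,0],1]
  ]
}}

```text
time_s: 15.27
eef_pos: [0.5093, -0.2681, 0.2447]
orientation: [[0.076, 0.992, -0.099], [0.997, -0.075, 0.008], [0.001, -0.099, -0.995]]
ft_force: [0.3, 0.1, -6.4]
opening: 0.0192
gripper_force: 59.4
```

Run:
```python
from h import *
from workcell import robot
np.set_printoptions(precision=4,suppress=True)
f=robot.grab_frame("scene");cv2.imwrite("pics/s5.png",cv2.resize(f["pixels"][130:420,20:300,::-1],None,fx=2,fy=2));o=robot.get_obs()
R=o["orientation"];p=o["eef_pos"];print(p,R,o["ft_force"],"origin",p+R@[0,0,.1226],"foot",p+R@[0,.098,.1226-.009])
```

```text
[ 0.509  -0.2682  0.245 ] [[ 0.0762  0.9922 -0.0988]
 [ 0.9971 -0.0758  0.0079]
 [ 0.0004 -0.0991 -0.9951]] [ 0.4022  1.1516 -5.129 ] origin [ 0.4969 -0.2672  0.123 ] foot [ 0.595  -0.2747  0.1222]
```

View pics/s5.png

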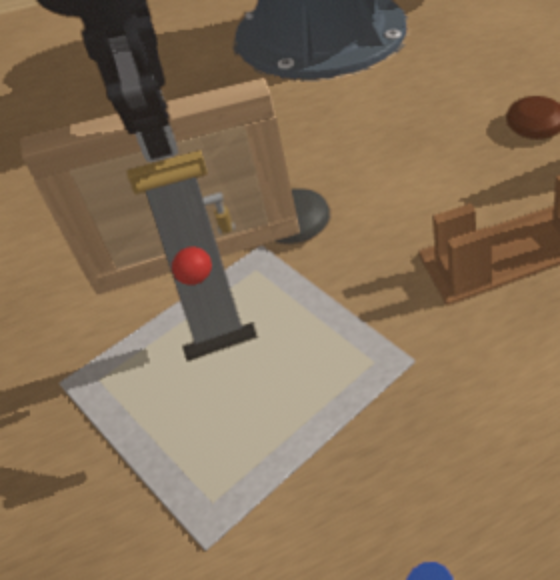

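The frame is above the near part of the board, with its foot over the cream middle. Lower it straight down.

Emit:
{"fn": "step_arm", "kwargs": {
  "increments": [
    [[0,0.5,5],[0,0,0],1],
    [[0,1,10],[0,0,0],1],
    [[0,1,10],[0,0,0],1],
    [[0,1,10],[0,0,0],1],
    [[0,1,10],[0,0,0],1],
    [[0,1,10],[0,0,0],1],
    [[0,1,10],[0,0,0],1],
    [[0,1,10],[0,0,0],1],
    [[0,1,10],[0,0,0],1],
    [[0,1,10],[0,0,0],1],
    [[0,0.6,6],[0,0,0],1],
    [[0,0.4,4],[0,0,0],1],
    [[0,0.2,2],[0,0,0],1],
    [[0,0,0],[0,0,0],1],
    [[0,0,0],[0,0,0],1]
  ]
}}

```text
time_s: 16.57
eef_pos: [0.5088, -0.269, 0.1379]
orientation: [[0.077, 0.992, -0.099], [0.997, -0.077, 0.008], [-0.0, -0.099, -0.995]]
ft_force: [-0.3, 0.7, -5.0]
opening: 0.0191
gripper_force: 59.4
```

Emit:
{"fn": "step_arm", "kwargs": {
  "increments": [
    [[0,0.2,2],[0,0,0],1],
    [[0,0.2,2],[0,0,0],1],
    [[0,0.2,2],[0,0,0],1],
    [[0,0,0],[0,0,0],1],
    [[0,0,0],[0,0,0],1]
  ]
}}

```text
time_s: 16.98
eef_pos: [0.5085, -0.2688, 0.1314]
orientation: [[0.077, 0.992, -0.1], [0.997, -0.077, 0.008], [0.0, -0.1, -0.995]]
ft_force: [-0.3, -0.2, -7.0]
opening: 0.019
gripper_force: 59.4
```

Emit:
{"fn": "step_arm", "kwargs": {
  "increments": [
    [[0,0.15,1.5],[0,0,0],1],
    [[0,0.1,1],[0,0,0],1],
    [[0,0,0],[0,0,0],1],
    [[0,0,0],[0,0,0],1]
  ]
}}

```text
time_s: 17.32
eef_pos: [0.5085, -0.2688, 0.1289]
orientation: [[0.077, 0.992, -0.1], [0.997, -0.077, 0.008], [0.0, -0.1, -0.995]]
ft_force: [0.4, 0.6, -6.5]
opening: 0.0191
gripper_force: 59.5
```

Emit:
{"fn": "step_arm", "kwargs": {
  "increments": [
    [[0,0.1,1],[0,0,0],1],
    [[0,0.1,1],[0,0,0],1],
    [[0,0,0],[0,0,0],1],
    [[0,0,0],[0,0,0],1]
  ]
}}

```text
time_s: 17.65
eef_pos: [0.5086, -0.2689, 0.127]
orientation: [[0.077, 0.992, -0.099], [0.997, -0.077, 0.008], [0.0, -0.1, -0.995]]
ft_force: [0.8, 0.4, -5.4]
opening: 0.0188
gripper_force: 59.6
```

Emit:
{"fn": "step_arm", "kwargs": {
  "increments": [
    [[0,0.1,1],[0,0,0],1],
    [[0,0,0],[0,0,0],1],
    [[0,0,0],[0,0,0],1]
  ]
}}

```text
time_s: 17.9
eef_pos: [0.5089, -0.269, 0.1269]
orientation: [[0.077, 0.992, -0.098], [0.997, -0.077, 0.007], [-0.0, -0.099, -0.995]]
ft_force: [-1.6, 0.7, 6.7]
opening: 0.0191
gripper_force: 61.0
```

Emit:
{"fn": "step_arm", "kwargs": {
  "increments": [
    [[0,0.05,0.5],[0,0,0],1],
    [[0,0,0],[0,0,0],1],
    [[0,0,0],[0,0,0],1]
  ]
}}

```text
time_s: 18.15
eef_pos: [0.509, -0.269, 0.1269]
orientation: [[0.077, 0.992, -0.098], [0.997, -0.077, 0.007], [-0.001, -0.098, -0.995]]
ft_force: [-2.3, 1.4, 10.1]
opening: 0.019
gripper_force: 61.7
```

Contact is at the predicted height and the board carries the weight. Release, then retreat along the tool axis.

Emit:
{"fn": "step_arm", "kwargs": {
  "increments": [
    [[0,0,0],[0,0,0],0.4],
    [[0,0,0],[0,0,0],0.2],
    [[0,0,0],[0,0,0],0],
    [[0,0,0],[0,0,0],-0.2],
    [[0,0,0],[0,0,0],-0.3],
    [[0,0,0],[0,0,0],-0.3],
    [[0,0,0],[0,0,0],-0.3],
    [[0,0,-5],[0,0,0],-0.3],
    [[0,0,-10],[0,0,0],-0.3],
    [[0,0,-15],[0,0,0],-0.3],
    [[0,0,-20],[0,0,0],-0.3],
    [[0,0,-25],[0,0,0],-0.3],
    [[0,0,-25],[0,0,0],-0.3],
    [[0,0,-20],[0,0,0],-0.3],
    [[0,0,0],[0,0,0],-0.3],
    [[0,0,0],[0,0,0],-0.3]
  ]
}}

```text
time_s: 19.48
eef_pos: [0.5212, -0.2701, 0.2466]
orientation: [[0.077, 0.992, -0.097], [0.997, -0.077, 0.006], [-0.001, -0.097, -0.995]]
ft_force: [-0.4, 0.5, -0.1]
opening: 0.0556
gripper_force: 0.0
```

Run:
```python
from h import *
from workcell import robot
f=robot.grab_frame("scene");cv2.imwrite("pics/s6.png",cv2.resize(f["pixels"][:,:,::-1],None,fx=1.4,fy=1.4));o=robot.get_obs();print(o["ft_force"],o["eef_pos"])
```

```text
[-0.27626836 -0.24374233 -0.22929813] [ 0.52067434 -0.26981723  0.24531317]
```

View pics/s6.png

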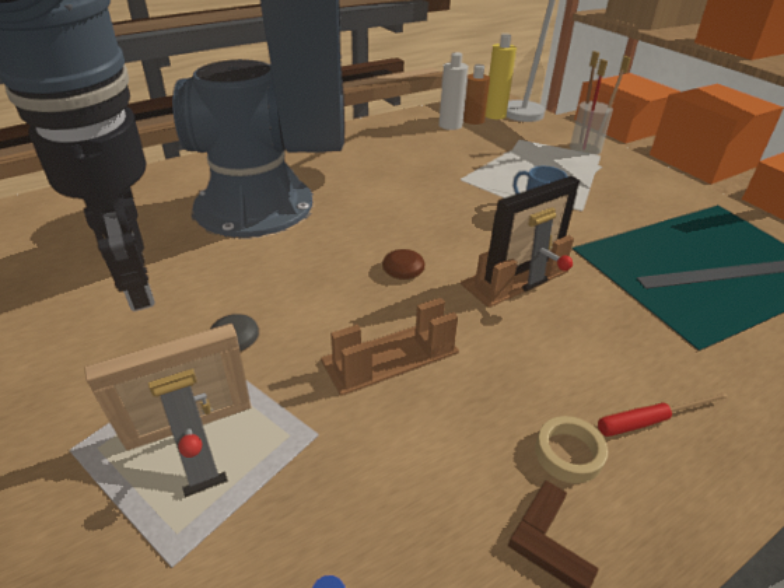

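The oak frame stands on the board on its bottom edge and leg (foot at 205,484), the gripper is clear, and the black frame is still in its cradle. Handing in.

```bash
python3 -c "
from workcell import robot
print(robot.close_job())"
```

```text
the job is handed in; nothing more can be done
None
```

I handed the job in at about 19.5 s. The oak frame stands by itself on the mount board with its leg locked open, about 30 mm from the board's middle by my estimate; the black frame was left alone in its cradle, and no verdict came back from the judging.

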